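# Stack the clay pots for drying on two tiers

### The arm

A 7-joint arm with a two-finger parallel gripper is mounted at the origin on the work surface. World frame = base frame: x ahead of the robot, y to its left, z up, the work surface at z = 0. Lengths are in m, angles in rad, forces in N, time in s.
With the tool pointing down it reaches from about 0.4 to 0.85 m from the base axis. Payload 10.4 kg.
Tool frame: the origin (TCP) lies between the finger pads; the fingertips stand 14 mm ahead of it and the grasp point (between the pads) lies 5 mm behind it; z points along the fingers, y is the line along which they close (so a half turn about z gives the same grasp; the last joint's range is limited). The gripper opens to 87 mm and grips with 3 to 60 N. Pads are 19 mm wide; open, the fingers measure 117 mm over their backs; the gripper's body (75 mm by 190 mm) begins 51 mm behind the grasp point.
Start: joints at [1.299, 0.332, -0.065, 1.46, 0.022, 1.35, -0.088], TCP at [0.154, -0.606, 0.237] pointing down, gripper open.
Joint ranges: [-2.6, 2.6], [-0.5, 2.12], [-1.47, 1.34], [0.16, 2.42], [-1.27, 4.41], [0.06, 2.06], [-2.6, 2.6]. Speed limits (rad/s): [2.22, 2.22, 2.79, 2.79, 3.14, 3.14, 3.14].

### API

Orientations are given as a unit quaternion [x, y, z, w].
In Python, from bench import * gives the robot as it stands.
- The arm moves only by the tool drive_tool, never from a script. Its argument "deltas" is a list of rows, each a list of 7 numbers: the turn, a rotation vector about the tool's x, y, z in degrees, then the shift along the tool's x, y, z in m, then the closure, from -1 (fully open) to 1 (shut). A call has 1 to 12 rows; each row is the pose to reach, as a shift and turn from the pose commanded when the call began, along the tool's axes at that moment; what a row does not reach only later rows make up. A row lasts 1/10 s, in which the tool goes at most 50 mm and 8.59 degrees, less where a joint would pass 70% of its speed; a pose out of reach is approached as far as the arm can. A call with a gripper value outside its range is refused whole. The fingers move at their own pace and stop on an object; "squeeze" is the grip in N (left out, the last holds). Time passes only in rows, so rows that repeat a pose let the fingers close. It gives the time, the measured TCP pose, the force and the opening at its end, in the units of the state.
- read_state(): the state, without advancing time (a new reading comes with each control period).
- camera(name): name is "scene" or "side" or "wrist"; returns (picture, depth): 400x640x3 uint8, red, green, blue; 400x640 float32, m along the optical axis (not along the pixel's ray), 0 where there is no reading.
- camera_params(name): a dict with "K" (3x3 intrinsics, pixels), "R" (3x3) and "t" (3): a world point X has camera coordinates R X + t; the wrist camera has in their place "mount" (4x4, takes a point from camera to tool coordinates, whose origin is the TCP and whose axes are the flange's). Camera axes: x right, y down, z forward; pixel columns grow to the right and rows downward; lengths in m; the calibration is good to about 2 mm. The wrist camera is an equidistant fisheye: a pixel r from the principal point sees the ray r / f radians off the axis. A picture is of the moment at which its call begins: read the wrist's pose just before it. camera_params takes no time and is no camera call.
- close_job(): hands the job in, once; it reports no verdict.
Trained networks look in the newest picture that a camera, given by its name, has taken for a name from the list of things; names that differ only in an ending like _2 or _b are one class to them, and where a whole thing is asked for, a point or a joint stands for the part that bears it (a point fixed in the world has none). Each returns a list of dicts, best first, with "score" (0 to 1); they miss things now and then, are a little off and sometimes report something else, mostly with a low value. They report only what shows in the picture. A call takes as long as a camera call.
- outline_of(label, camera): "pixels" (400x640 bool, what is visible of it) and "location" ([column, row] as shares, 0 to 1, of the picture: columns of its width, rows of its height, amid what is visible of it).
- tip_of(label, camera): "location" ([column, row] as shares, 0 to 1, of the picture: columns of its width, rows of its height: a listed point, or the origin of a listed thing).
The state is a dict: "time": time; "joint_positions": joint angles; "joint_vel": joint speeds; "joint_torque": joint torques, N m; "ee_pos": TCP position; "eef_rot": TCP orientation; "ft_force": force on the tool from outside, world axes, zero at the start; "torque": the same for the moment, N m; "width": finger opening in m.
Only numpy, scipy, OpenCV 4.12 (cv2) and the standard library are available. Lean on these libraries where they do the work, as an engineer would, in place of code of your own. Each camera call takes 0.05 s, during which the arm holds its last target. There are 200 camera calls.

### The job

Build the drying stack on the fixed plywood board: first stand the low bowl on the middle mark, then one of the two tall props upright on each end mark, then lay the loose plywood shelf across both props, centred over the board and in line with it, and last stand the vase upright in the middle of that shelf. Leave the short stout prop where it lies.

Things in the scene. Friction and masses are not known exactly. Their poses are not given: they have to be found in the camera images.
- board: Plywood drying board fixed to the table, 250 mm long (its x axis) x 90 wide (y) x 15 thick, with three inked rings on top: a small ring (38 mm) for a prop at x = +85 mm and at x = -85 mm on its centre line, and a large ring (64 mm) for the bowl at its middle. Origin: centre of its underside, on the table; its top is 15 mm higher.
- bowl_mid (a point): Low open bowl of hardened whitish clay, outside 62 mm across, 36 mm tall, wall 6 mm, upright on the table. Point: on its axis, half-way up (18 mm above its foot); z up.
- prop_a_mid (a point): One of two alike tall kiln props: buff ceramic cylinder 34 mm across, 56 mm tall, standing on end, a dark round hole drawn on its end. Either prop may go on either end mark. Point: its centre, 28 mm above its foot; z up.
- prop_b_mid (a point): The other tall kiln prop, the same as the first: 34 mm across, 56 mm tall. Point: its centre; z up.
- stub_mid (a point): Short stout prop of the same buff ceramic, 46 mm across and only 34 mm tall: not needed, leave it where it is. Point: its centre.
- shelf_mid (a point): Loose plain plywood shelf without marks, 230 mm long (its x axis) x 60 wide (y) x 16 thick, lying flat on the table. Point: its centre, 8 mm above its underside; z up. Either way round is right. About 0.15 kg.
- vase_mid (a point): Open vase of the same whitish clay, 68 mm tall, 54 mm across its straight belly (10 to 48 mm above the foot), foot 50 mm across, narrower neck 40 mm. Too tall to go under the shelf. Point: on its axis, half-way up (34 mm above its foot); z up.

How it is judged:
By the outcome, as a careful person would: the job done as asked, in the order asked, and still so for the second after the job is handed in, with the robot touching nothing.
It also fails if it takes over 131 s, if anything falls off the work surface, if the arm or the gripper's body presses on something with over 40 N, if the wrist force passes 120 N, or if a joint passes its speed limit or range.

## Working session

There is one attempt and no reset: what is moved stays moved. The work goes in short steps, Python scripts to look and compute and a tool call to move; the robot and the scene stay as the last step left them, time stands still between calls to the robot, and variables do not carry over. Pictures are saved under pics/ and viewed, on a budget of 14 in all, crops included, one or two more only if the job needs it, and the job is handed in when it is done.

Besides the shell and the picture viewer there is one more tool, called after ">>>" by a JSON object that holds its "api" and its "payload". drive_tool: Moves the arm, as the interface text tells. Its arguments: {"type":"object","properties":{"deltas":{"type":"array"},"squeeze":{"type":"number"}},"required":["deltas"]}

```bash
mkdir -p pics
cat > h.py <<'E'
from bench import *
import numpy as np, cv2
from scipy.spatial.transform import Rotation as Ro
def cloud(name,d):
    p=camera_params(name);K=np.array(p["K"]);R=np.array(p["R"]);t=np.array(p["t"])
    v,u=np.mgrid[:400,:640]
    c=np.stack([(u-K[0,2])/K[0,0]*d,(v-K[1,2])/K[1,1]*d,d],-1)
    return (c-t)@R
E
python3 - <<'E'
from h import *
s=read_state();print({k:np.round(v,3) for k,v in s.items()})
ims=[]
for n in("scene","side"):
    im,d=camera(n);np.save(n+".npy",d);ims.append(im);W=cloud(n,d)
    p=camera_params(n);print(n,np.round(-np.array(p["R"]).T@p["t"],3))
    for l in("board","bowl_mid","prop_a_mid","stub_mid","shelf_mid","vase_mid"):
        for o in outline_of(l,n)[:3]:
            m=o["pixels"]&(d>0)
            if m.sum()<5: continue
            q=W[m];top=np.percentile(q[:,2],95);tp=q[q[:,2]>top-.006]
            r=cv2.minAreaRect((tp[:,:2]*1000).astype(np.float32))
            print(l,round(o["score"],2),np.round(np.array(o["location"])*[640,400]),m.sum(),"top",round(float(top),3),"rect",np.round(r[0]),np.round(r[1]),round(r[2],1))
for n,i in zip(("scene","side"),ims): cv2.imwrite(f"pics/{n}0.png",i[...,::-1])
E
```

```text
{'time': np.float64(0.0), 'joint_positions': array([ 1.299,  0.333, -0.065,  1.461,  0.022,  1.35 , -0.089]), 'joint_vel': array([-0.001, -0.002, -0.001,  0.001, -0.   , -0.001, -0.   ]), 'joint_torque': array([-1.0000e-03, -6.2326e+01,  2.4000e-02, -3.8989e+01, -6.1000e-02,
        4.0000e-02,  0.0000e+00]), 'ee_pos': array([ 0.154, -0.605,  0.236]), 'eef_rot': array([ 0.992,  0.124, -0.   , -0.001]), 'ft_force': array([ 0.076,  0.369, -0.883]), 'torque': array([-0.008,  0.012,  0.02 ]), 'width': np.float64(0.087)}
scene [ 1.204 -0.818  0.705]
board 0.59 [362. 198.] 2106 top 0.017 rect [580. 166.] [250.  97.] 12.1
bowl_mid 0.82 [354. 234.] 621 top 0.036 rect [669.  -5.] [60. 60.] 19.4
prop_a_mid 0.65 [358. 156.] 217 top 0.056 rect [457. 328.] [29. 32.] 46.1
prop_a_mid 0.49 [355. 235.] 540 top 0.036 rect [670.  -5.] [57. 61.] 28.4
stub_mid 0.69 [398. 175.] 258 top 0.035 rect [599. 315.] [40. 49.] 10.8
shelf_mid 0.76 [266. 256.] 2218 top 0.018 rect [ 544. -185.] [233.  65.] 0.8
shelf_mid 0.19 [358. 156.] 215 top 0.056 rect [459. 330.] [26. 33.] 34.1
vase_mid 0.64 [285. 203.] 575 top 0.067 rect [458.  -5.] [39. 42.] 40.0
vase_mid 0.38 [400. 174.] 261 top 0.035 rect [599. 314.] [40. 46.] 0.4
side [ 0.216 -0.467  0.776]
board 0.59 [297. 159.] 3507 top 0.017 rect [575. 167.] [251.  94.] 11.6
bowl_mid 0.62 [379. 182.] 705 top 0.036 rect [663.  -3.] [61. 60.] 10.8
prop_a_mid 0.9 [219. 124.] 338 top 0.058 rect [451. 334.] [34. 32.] 72.9
stub_mid 0.92 [278. 112.] 351 top 0.036 rect [593. 321.] [49. 42.] 62.0
shelf_mid 0.75 [376. 279.] 3703 top 0.018 rect [ 539. -183.] [230.  61.] 1.2
vase_mid 0.73 [292. 220.] 863 top 0.068 rect [453.  -2.] [44. 43.] 34.8
```

View pics/scene0.png

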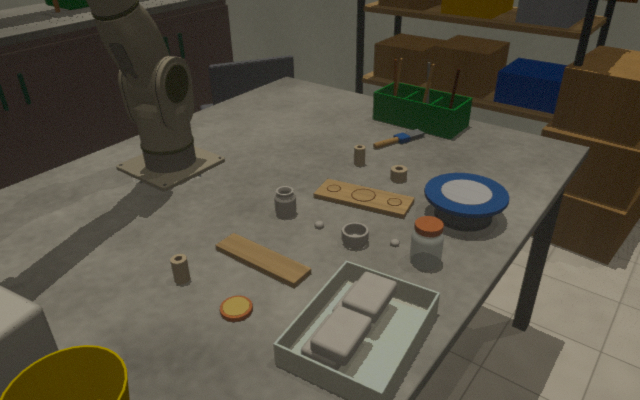

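View pics/side0.png

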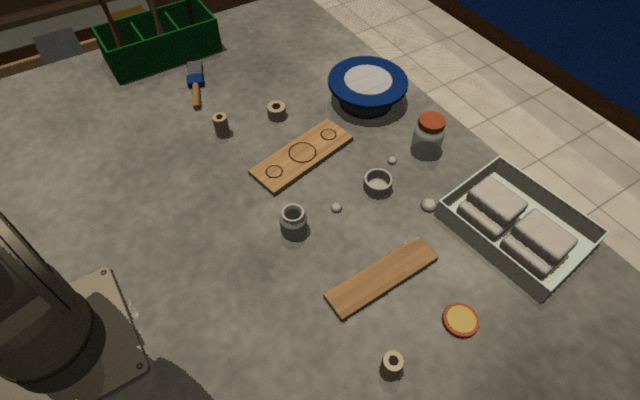

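The scene picture shows props at (358,156) and (180,268), the stub at (398,173), the board at (363,197), the bowl at (355,236), the vase at (286,203) and the shelf at (263,258). There is a jar at (427,240) and a cake stand at (466,200) close by. The side picture agrees. Next I'll make a height map for clearances and prop B.

Run:
```python
from h import *
# top view: x 0.2..1.0 right->, y -0.45..0.45 ; 1px=1.5mm
S=1.5;H=np.zeros((600,534))
off={"scene":(-.0025,.002),"side":(.0025,-.002)}
for n in("scene","side"):
    W=cloud(n,np.load(n+".npy"));q=W[(np.load(n+".npy")>0)]
    q=q+[*off[n],0]
    i=((0.45-q[:,1])*1000/S).astype(int);j=((q[:,0]-.2)*1000/S).astype(int)
    ok=(i>=0)&(i<600)&(j>=0)&(j<534)&(q[:,2]<.3)
    np.maximum.at(H,(i[ok],j[ok]),q[ok,2])
    # prop b
    z=q[(q[:,2]>.05)&(q[:,2]<.062)&(abs(q[:,1]+.35)<.12)&(q[:,0]<.55)&(q[:,0]>.2)]
    if len(z): r=cv2.minAreaRect((z[:,:2]*1000).astype(np.float32));print(n,"propB",len(z),np.round(r[0]),np.round(r[1]))
    for a,b,c,e in((.70,.95,-.02,.15),(.66,.98,.10,.35)):
        z=q[(q[:,0]>a)&(q[:,0]<b)&(q[:,1]>c)&(q[:,1]<e)&(q[:,2]>.04)]
        if len(z):print(n,np.round(z.min(0),3),np.round(z.max(0),3))
H=cv2.dilate(H.astype(np.float32),np.ones((3,3)))
im=cv2.applyColorMap(np.clip(H*2000,0,255).astype(np.uint8),cv2.COLORMAP_JET)
for x in range(2,11):
    c=int((x*.1-.2)*1000/S);cv2.line(im,(c,0),(c,600),(255,255,255),1);cv2.putText(im,f".{x}",(c,12),0,.4,(255,255,255))
for y in range(-4,5):
    r=int((.45-y*.1)*1000/S);cv2.line(im,(0,r),(534,r),(255,255,255),1);cv2.putText(im,f"{y}",(2,r),0,.4,(255,255,255))
cv2.imwrite("pics/top.png",im)
p=camera_params("wrist");print(np.round(p["K"],1),np.round(p["mount"],3))
```

```text
scene propB 159 [ 446. -327.] [32. 35.]
scene [ 0.798 -0.006  0.04 ] [0.864 0.15  0.103]
scene [0.719 0.148 0.055] [0.919 0.349 0.073]
side propB 381 [ 447. -330.] [33. 33.]
side [ 0.794 -0.006  0.04 ] [0.859 0.15  0.104]
side [0.718 0.147 0.055] [0.918 0.349 0.074]
[[309.7   0.  319.8]
 [  0.  309.7 197.5]
 [  0.    0.    1. ]] [[-0.001 -0.965 -0.263  0.073]
 [ 1.    -0.001 -0.    -0.   ]
 [ 0.    -0.263  0.965 -0.149]
 [ 0.     0.     0.     1.   ]]
```

View pics/top.png

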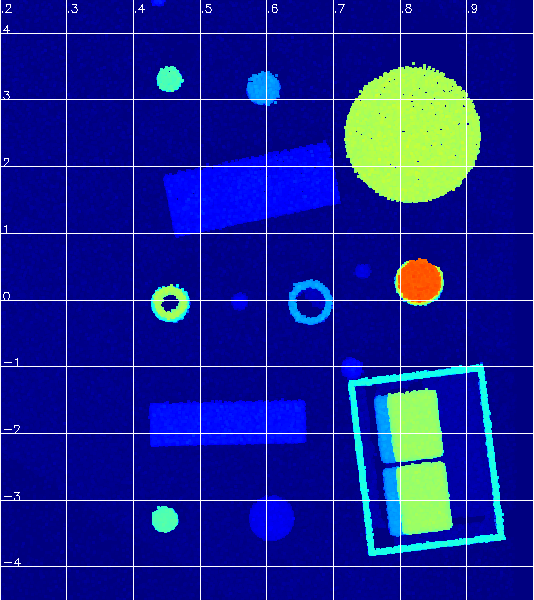

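The height map gives the following positions in mm: prop A (454,331), prop B (446,-329), bowl (666,-4), vase (455,-3), shelf (541,-184) at about 1°, board (577,166) at about 12° and stub (596,318). The jar is at x>794 and the stand at x>719. I'll move to a wrist view over the board and bowl.

```bash
cat >> h.py <<'E'
def plan(x,y,z,yaw):
    s=read_state();R0=Ro.from_quat(s["eef_rot"]).as_matrix();p=np.array(s["ee_pos"])
    c,n=np.cos(np.radians(yaw)),np.sin(np.radians(yaw))
    R=np.array([[c,n,0],[n,-c,0],[0,0,-1]])
    rv=np.degrees(Ro.from_matrix(R0.T@R).as_rotvec());d=R0.T@(np.array([x,y,z])-p)
    print("PLAN",np.round(rv,2),np.round(d,4),"rows",np.ceil(max(np.linalg.norm(d)/.05,np.linalg.norm(rv)/8.59)),"t",round(float(s["time"]),2),"w",round(float(s["width"]),4),"q",np.round(s["joint_positions"],2))
def wcloud():
    s=read_state();im,d=camera("wrist");p=camera_params("wrist");K=np.array(p["K"]);M=np.array(p["mount"])
    v,u=np.mgrid[:400,:640];a=(u-K[0,2])/K[0,0];b=(v-K[1,2])/K[1,1];r=np.hypot(a,b)+1e-9
    k=np.tan(np.minimum(r,1.45))/r
    c=np.stack([a*k*d,b*k*d,d],-1)
    W=(c@M[:3,:3].T+M[:3,3])@Ro.from_quat(s["eef_rot"]).as_matrix().T+np.array(s["ee_pos"])
    W[(d<=0)|(r>1.4)]=np.nan
    return im,W
def circ(P,r=None):
    from scipy.optimize import least_squares
    c0=P.mean(0)
    if r: return least_squares(lambda c:np.hypot(*(P-c).T)-r,c0,loss="soft_l1",f_scale=.001).x
def hullfit(W,zlo,zhi,cx,cy,rad):
    m=(W[...,2]>zlo)&(W[...,2]<zhi)&(np.hypot(W[...,0]-cx,W[...,1]-cy)<rad)
    q=W[m][:,:2]
    if len(q)<10: return None
    (c,r)=cv2.minEnclosingCircle((q*1000).astype(np.float32));rc=cv2.minAreaRect((q*1000).astype(np.float32))
    return len(q),np.round(c,1),round(r,1),"rect",np.round(rc[0],1),np.round(rc[1],1),round(rc[2],1),"z",round(float(np.median(W[m][:,2])),4)
E
python3 -c "
from h import *
plan(.577,.1,.27,12)"
```

```text
PLAN [ 0.01 -0.    2.26] [ 0.5838 -0.5799 -0.0335] rows 17.0 t 0.7 w 0.0873 q [ 1.3   0.33 -0.06  1.46  0.02  1.35 -0.09]
```

>>> {"api": "drive_tool", "payload": {"deltas": [[0, 0, 2.26, 0.584, -0.58, -0.0335, -1], [0, 0, 2.26, 0.584, -0.58, -0.0335, -1], [0, 0, 2.26, 0.584, -0.58, -0.0335, -1], [0, 0, 2.26, 0.584, -0.58, -0.0335, -1], [0, 0, 2.26, 0.584, -0.58, -0.0335, -1], [0, 0, 2.26, 0.584, -0.58, -0.0335, -1], [0, 0, 2.26, 0.584, -0.58, -0.0335, -1], [0, 0, 2.26, 0.584, -0.58, -0.0335, -1], [0, 0, 2.26, 0.584, -0.58, -0.0335, -1], [0, 0, 2.26, 0.584, -0.58, -0.0335, -1], [0, 0, 2.26, 0.584, -0.58, -0.0335, -1], [0, 0, 2.26, 0.584, -0.58, -0.0335, -1]]}}

```text
time: 1.9
ee_pos: [0.4628, -0.0897, 0.2615]
eef_rot: [0.995, 0.104, 0.0, 0.0]
ft_force: [1.5, -0.7, -1.0]
width: 0.0868
```

```bash
python3 -c "
from h import *
plan(.577,.1,.27,12)"
```

```text
PLAN [ 0.06 -0.05 -0.02] [ 0.1511 -0.1619 -0.0086] rows 5.0 t 1.9 w 0.0868 q [ 0.72  0.01 -0.62  1.78  0.01  1.35 -1.26]
```

>>> {"api": "drive_tool", "payload": {"deltas": [[0, 0, 0, 0.151, -0.162, -0.0086, -1], [0, 0, 0, 0.151, -0.162, -0.0086, -1], [0, 0, 0, 0.151, -0.162, -0.0086, -1], [0, 0, 0, 0.151, -0.162, -0.0086, -1], [0, 0, 0, 0.151, -0.162, -0.0086, -1], [0, 0, 0, 0.151, -0.162, -0.0086, -1], [0, 0, 0, 0.151, -0.162, -0.0086, -1]]}}

```text
time: 2.6
ee_pos: [0.5761, 0.0982, 0.2693]
eef_rot: [0.994, 0.105, -0.0, 0.0]
ft_force: [0.5, -0.3, 0.4]
width: 0.0867
```

```bash
cat > look.py <<'E'
from h import *
import sys
im,W=wcloud();cv2.imwrite(f"pics/w{sys.argv[1]}.png",im[...,::-1]);np.save("W.npy",W)
print("table z",np.nanmedian(W[...,2]))
for n,a in dict(bowl=(.03,.042,.666,-.004,.05),vase=(.06,.074,.455,-.003,.05),propA=(.05,.062,.454,.331,.04),propB=(.05,.062,.446,-.329,.04),stub=(.03,.04,.596,.318,.05),board=(.012,.02,.577,.166,.145),shelf=(.012,.022,.541,-.184,.125)).items(): print(n,hullfit(W,*a))
plan(.666,-.004,.1,12)
E
python3 look.py 1
```

```text
table z 0.005848745813521378
bowl (692, array([667. ,  -1.2]), 31.4, 'rect', array([666.9,  -0.7]), array([60.9, 61.4]), 8.0, 'z', 0.0363)
vase (254, array([451.1,  -2. ]), 21.3, 'rect', array([444.4,  -3.4]), array([19.3, 42.5]), 11.9, 'z', 0.0676)
propA (203, array([457.6, 335.3]), 17.0, 'rect', array([463.6, 336.3]), array([17.2, 33.8]), 9.6, 'z', 0.0565)
propB None
stub (771, array([596.2, 319.7]), 23.6, 'rect', array([596. , 319.8]), array([45.1, 44.6]), 40.4, 'z', 0.0347)
board (11882, array([577.4, 177.1]), 133.9, 'rect', array([569.9, 212.5]), array([249.1, 181.5]), 11.8, 'z', 0.0159)
shelf (2180, array([ 600.8, -212.5]), 82.3, 'rect', array([ 601.5, -222.5]), array([113.4, 144.5]), 1.1, 'z', 0.0167)
PLAN [ 0.04  0.03 -0.06] [0.0671 0.1176 0.1694] rows 5.0 t 2.65 w 0.087 q [ 0.38  0.32 -0.77  1.49  0.22  1.42 -1.77]
```

View pics/w1.png

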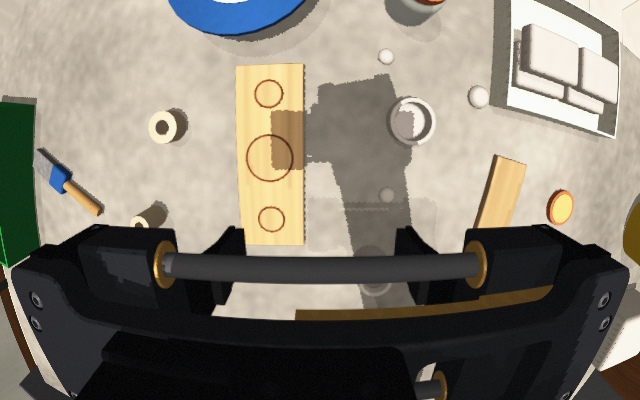

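The wrist view shows the board with rings at pixels (269,94), (270,158) and (271,219), and the bowl at (412,121). I'll fit the rings and plan the bowl grasp.

Run:
```python
from h import *
W=np.load("W.npy");im=cv2.imread("pics/w1.png")
for n,(u,v),r in (("+",(269,94),.019),("mid",(270,158),.032),("-",(271,219),.019)):
    print(n,np.round(W[v,u]*1000,1))
# board edges: points 0.01<z<0.025, in the yellowish color
m=(W[...,2]>.011)&(W[...,2]<.021);m[:60]=0;m[246:]=0;m[:,:225]=0;m[:,315:]=0
q=W[m][:,:2]; a=np.radians(11.9)
c=cv2.minAreaRect((q*1000).astype(np.float32));print("board",np.round(c[0],1),np.round(c[1],1),c[2])
# dark ring pixels
g=im.min(2).astype(float);g2=cv2.medianBlur(im,21).min(2)
dk=m&(g<g2-25)
for n,(u,v),R,r in (("+",(269,94),20,.019),("mid",(270,158),30,.032),("-",(271,219),20,.019)):
    v_,u_=np.nonzero(dk);s=(np.hypot(u_-u,v_-v)<R)&(np.hypot(u_-u,v_-v)>R*.55)
    P=W[v_[s],u_[s]][:,:2];c=circ(P,r);print(n,s.sum(),np.round(c*1000,1),"res",np.round(np.std(np.hypot(*(P-c).T))*1000,1))
plan(.667,-.001,.1,12);plan(.667,-.001,.024,12)
```

```text
+ [661.1 183.4  17.9]
mid [578.6 166.5  15.5]
- [496.  150.5  18. ]
board [579.1 168.4] [249.1  91.5] 11.786657333374023
+ 233 [661.5 184.8] res 1.9
mid 366 [578.5 167.9] res 1.0
- 193 [495.2 150.8] res 1.1
PLAN [ 0.04  0.03 -0.06] [0.0687 0.1148 0.1694] rows 5.0 t 2.65 w 0.087 q [ 0.38  0.32 -0.77  1.49  0.22  1.42 -1.77]
PLAN [ 0.04  0.03 -0.06] [0.0687 0.1148 0.2454] rows 6.0 t 2.65 w 0.087 q [ 0.38  0.32 -0.77  1.49  0.22  1.42 -1.77]
```

>>> {"api": "drive_tool", "payload": {"deltas": [[0, 0, 0, 0.0685, 0.115, 0.13, -1], [0, 0, 0, 0.0685, 0.115, 0.13, -1], [0, 0, 0, 0.0685, 0.115, 0.13, -1], [0, 0, 0, 0.0685, 0.115, 0.15, -1], [0, 0, 0, 0.0685, 0.115, 0.19, -1], [0, 0, 0, 0.0685, 0.115, 0.23, -1], [0, 0, 0, 0.0685, 0.115, 0.249, -1], [0, 0, 0, 0.0685, 0.115, 0.249, -1], [0, 0, 0, 0.0685, 0.115, 0.249, -1]]}}

```text
time: 3.55
ee_pos: [0.6679, -0.0004, 0.0225]
eef_rot: [0.995, 0.104, 0.001, 0.0]
ft_force: [0.6, 0.2, 0.8]
width: 0.0869
```

>>> {"api": "drive_tool", "payload": {"deltas": [[0, 0, 0, 0, 0, 0, 1], [0, 0, 0, 0, 0, 0, 1], [0, 0, 0, 0, 0, 0, 1], [0, 0, 0, 0, 0, 0, 1], [0, 0, 0, 0, 0, 0, 1], [0, 0, 0, 0, 0, 0, 1], [0, 0, 0, 0, 0, 0, 1], [0, 0, 0, 0, 0, 0, 1]], "squeeze": 15}}

```text
time: 4.35
ee_pos: [0.6675, -0.0002, 0.0213]
eef_rot: [0.995, 0.104, 0.0, 0.0]
ft_force: [-1.2, -0.8, 5.7]
width: 0.0625
```

```bash
python3 -c "
from h import *
plan(.5785,.168,.1,11.8);plan(.5785,.168,.0365,11.8)"
```

```text
PLAN [ 0.03 -0.05  0.18] [-0.0521 -0.183  -0.0789] rows 5.0 t 4.35 w 0.0625 q [ 0.38  0.7  -0.62  1.52  0.44  1.07 -1.71]
PLAN [ 0.03 -0.05  0.18] [-0.0522 -0.183  -0.0154] rows 4.0 t 4.35 w 0.0625 q [ 0.38  0.7  -0.62  1.52  0.44  1.07 -1.71]
```

>>> {"api": "drive_tool", "payload": {"deltas": [[0, 0, 0, 0, 0, -0.03, 1], [0, 0, 0, 0, 0, -0.07, 1], [0, 0, 0.18, -0.013, -0.046, -0.079, 1], [0, 0, 0.18, -0.026, -0.092, -0.079, 1], [0, 0, 0.18, -0.039, -0.138, -0.079, 1], [0, 0, 0.18, -0.052, -0.183, -0.079, 1], [0, 0, 0.18, -0.052, -0.183, -0.079, 1], [0, 0, 0.18, -0.052, -0.183, -0.05, 1], [0, 0, 0.18, -0.052, -0.183, -0.03, 1], [0, 0, 0.18, -0.052, -0.183, -0.025, 1], [0, 0, 0.18, -0.052, -0.183, -0.025, 1]]}}

```text
time: 5.45
ee_pos: [0.5777, 0.168, 0.0449]
eef_rot: [0.995, 0.103, -0.001, 0.0]
ft_force: [0.2, 0.2, -2.1]
width: 0.0623
```

```bash
python3 -c "
from h import *
plan(.5785,.168,.0365,11.8);print(read_state()['ee_pos'])"
```

```text
PLAN [-0.01  0.09  0.02] [0.0008 0.0002 0.0084] rows 1.0 t 5.45 w 0.0623 q [ 0.19  0.56 -0.7   1.69  0.41  1.04 -2.01]
[0.5777374  0.16800567 0.04494441]
```

>>> {"api": "drive_tool", "payload": {"deltas": [[0, 0, 0, 0.001, 0, 0.004, 1], [0, 0, 0, 0.001, 0, 0.008, 1], [0, 0, 0, 0.001, 0, 0.008, 1], [0, 0, 0, 0.001, 0, 0.008, 1], [0, 0, 0, 0.001, 0, 0.008, -1], [0, 0, 0, 0.001, 0, 0.008, -1], [0, 0, 0, 0.001, 0, 0.008, -1], [0, 0, 0, 0.001, 0, 0.008, -1], [0, 0, 0, 0.001, 0, -0.03, -1], [0, 0, 0, 0.001, 0, -0.08, -1], [0, 0, 0, 0.001, 0, -0.1, -1], [0, 0, 0, 0.001, 0, -0.1, -1]]}}

```text
time: 6.65
ee_pos: [0.5809, 0.1693, 0.1494]
eef_rot: [0.995, 0.103, 0.003, -0.0]
ft_force: [0.6, -0.1, -0.2]
width: 0.0868
```

```bash
python3 -c "
from h import *
im,W=wcloud();cv2.imwrite('pics/w2.png',im[...,::-1])
print(hullfit(W,.045,.058,.5785,.168,.05),'propA',hullfit(W,.05,.062,.456,.333,.04))
plan(.456,.333,.12,11.8);plan(.456,.333,.033,11.8)"
```

```text
(1597, array([578.5, 168.9]), 31.1, 'rect', array([578.8, 169.1]), array([61.1, 60.9]), 58.8, 'z', 0.0513) propA None
PLAN [ 0.02 -0.16  0.01] [-0.0878 -0.1863  0.0267] rows 5.0 t 6.7 w 0.0867 q [ 0.23  0.45 -0.75  1.6   0.33  1.21 -1.95]
PLAN [ 0.02 -0.16  0.01] [-0.088  -0.1863  0.1137] rows 5.0 t 6.7 w 0.0867 q [ 0.23  0.45 -0.75  1.6   0.33  1.21 -1.95]
```

View pics/w2.png

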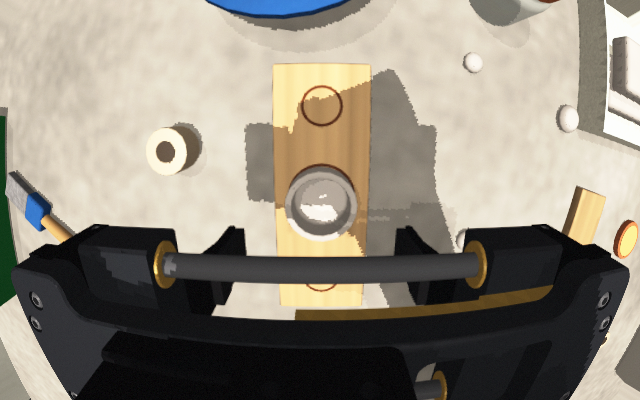

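The bowl stands at (578.6,169), within about 1 mm of the mark. Before prop A I'll check clearance to the tray behind it.

Run:
```python
from h import *
for n in("scene","side"):
    W=cloud(n,np.load(n+".npy"))
    for y in (.38,.4,.42,.44,.46,.48,.5):
        m=(W[...,1]>y)&(W[...,1]<y+.02)&(W[...,0]>.3)&(W[...,0]<.7)&(W[...,2]>.02)
        if m.any():
            q=W[m];print(n,y,np.round([q[:,0].min(),q[:,0].max(),q[:,2].max()],2),m.sum())
plan(.452,.333,.2,11.8)
```

```text
scene 0.44 [0.45 0.45 0.02] 1
scene 0.46 [0.45 0.45 0.02] 3
scene 0.48 [0.46 0.46 0.02] 3
scene 0.5 [0.46 0.47 0.02] 2
side 0.44 [0.43 0.44 0.02] 3
side 0.46 [0.43 0.45 0.02] 7
side 0.48 [0.44 0.46 0.02] 8
side 0.5 [0.45 0.46 0.02] 4
PLAN [ 0.02 -0.16  0.01] [-0.0915 -0.187  -0.0533] rows 5.0 t 6.7 w 0.0867 q [ 0.23  0.45 -0.75  1.6   0.33  1.21 -1.95]
```

Clear: only the flat hammer is there.

>>> {"api": "drive_tool", "payload": {"deltas": [[0, 0, 0, -0.023, -0.045, -0.03, -1], [0, 0, 0, -0.045, -0.09, -0.053, -1], [0, 0, 0, -0.068, -0.135, -0.053, -1], [0, 0, 0, -0.0915, -0.187, -0.053, -1], [0, 0, 0, -0.0915, -0.187, -0.053, -1], [0, 0, 0, -0.0915, -0.187, -0.053, -1]]}}

```text
time: 7.3
ee_pos: [0.4481, 0.3356, 0.1976]
eef_rot: [0.994, 0.106, -0.001, -0.0]
ft_force: [0.6, -0.5, 0.4]
width: 0.0868
```

```bash
python3 -c "
from h import *
im,W=wcloud();cv2.imwrite('pics/w3.png',im[...,::-1])
print('propA',hullfit(W,.05,.062,.456,.333,.04))
plan(.456,.333,.033,11.8)"
```

```text
propA (930, array([454.9, 334.8]), 17.1, 'rect', array([454.7, 334.9]), array([33.7, 31.9]), 11.1, 'z', 0.0568)
PLAN [0.03 0.09 0.19] [0.006  0.0016 0.1644] rows 4.0 t 7.35 w 0.0874 q [ 0.01  0.33 -0.87  1.65  0.26  1.28 -2.28]
```

>>> {"api": "drive_tool", "payload": {"deltas": [[0, 0, 0, 0.006, 0, 0.04, -1], [0, 0, 0, 0.006, 0, 0.09, -1], [0, 0, 0, 0.006, 0, 0.13, -1], [0, 0, 0, 0.006, 0, 0.155, -1], [0, 0, 0, 0.006, 0, 0.164, -1], [0, 0, 0, 0.006, 0, 0.164, -1], [0, 0, 0, 0.006, 0, 0.164, -1]]}}

```text
time: 8.05
ee_pos: [0.4581, 0.334, 0.0356]
eef_rot: [0.995, 0.103, 0.001, -0.0]
ft_force: [0.2, 0.2, 0.2]
width: 0.0871
```

>>> {"api": "drive_tool", "payload": {"deltas": [[0, 0, 0, 0, 0, 0, 1], [0, 0, 0, 0, 0, 0, 1], [0, 0, 0, 0, 0, 0, 1], [0, 0, 0, 0, 0, 0, 1], [0, 0, 0, 0, 0, 0, 1], [0, 0, 0, 0, 0, 0, 1], [0, 0, 0, 0, 0, 0, 1], [0, 0, 0, 0, 0, 0, 1], [0, 0, 0, 0, 0, 0, 1], [0, 0, 0, 0, 0, 0, 1]], "squeeze": 20}}

```text
time: 9.05
ee_pos: [0.4572, 0.334, 0.0345]
eef_rot: [0.995, 0.103, -0.0, 0.0]
ft_force: [-0.6, 0.5, -0.3]
width: 0.0334
```

```bash
python3 -c "
from h import *
s=read_state();print(s['ee_pos'],s['ft_force'])
plan(.4953,.1507,.14,11.8)"
```

```text
[0.45716071 0.33395593 0.03448669] [-0.60739295  0.51865441 -0.26760969]
PLAN [0.   0.   0.02] [-0.0002  0.1872 -0.1055] rows 5.0 t 9.05 w 0.0334 q [-0.08  0.53 -0.78  1.79  0.44  1.   -2.39]
```

>>> {"api": "drive_tool", "payload": {"deltas": [[0, 0, 0, 0, 0, -0.04, 1], [0, 0, 0, 0, 0, -0.085, 1], [0, 0, 0, 0, 0, -0.1, 1], [0, 0, 0, 0.0004, 0.045, -0.1, 1], [0, 0, 0, 0.001, 0.09, -0.1, 1], [0, 0, 0, 0.0015, 0.14, -0.1, 1], [0, 0, 0, 0.0018, 0.187, -0.1, 1], [0, 0, 0, 0.0018, 0.187, -0.1, 1], [0, 0, 0, 0.0018, 0.187, -0.06, 1], [0, 0, 0, 0.0018, 0.187, -0.03, 1], [0, 0, 0, 0.0018, 0.187, -0.022, 1], [0, 0, 0, 0.0018, 0.187, -0.022, 1]]}}

```text
time: 10.25
ee_pos: [0.4964, 0.1514, 0.0557]
eef_rot: [0.995, 0.103, -0.001, -0.0]
ft_force: [-0.4, 0.6, -0.1]
width: 0.0337
```

```bash
python3 -c "
from h import *
s=read_state();print(s['ee_pos'],s['ft_force'])
plan(.497,.151,.0495,11.8)"
```

```text
[0.49641897 0.15140958 0.05572655] [-0.37574573  0.59215308 -0.10252627]
PLAN [-0.02  0.14  0.05] [0.0005 0.0005 0.0062] rows 1.0 t 10.25 w 0.0337 q [ 0.28  0.39 -0.77  1.9   0.32  0.98 -2.  ]
```

>>> {"api": "drive_tool", "payload": {"deltas": [[0, 0, 0, 0.0005, 0.0005, 0.003, 1], [0, 0, 0, 0.0005, 0.0005, 0.006, 1], [0, 0, 0, 0.0005, 0.0005, 0.0065, 1], [0, 0, 0, 0.0005, 0.0005, 0.0065, 1], [0, 0, 0, 0.0005, 0.0005, 0.0065, -1], [0, 0, 0, 0.0005, 0.0005, 0.0065, -1], [0, 0, 0, 0.0005, 0.0005, 0.0065, -1], [0, 0, 0, 0.0005, 0.0005, 0.0065, -1], [0, 0, 0, 0.0005, 0.0005, -0.03, -1], [0, 0, 0, 0.0005, 0.0005, -0.08, -1], [0, 0, 0, 0.0005, 0.0005, -0.12, -1], [0, 0, 0, 0.0005, 0.0005, -0.15, -1]]}}

```text
time: 11.45
ee_pos: [0.4982, 0.1513, 0.2094]
eef_rot: [0.995, 0.103, 0.001, -0.0]
ft_force: [1.4, 0.3, -0.5]
width: 0.0846
```

>>> {"api": "drive_tool", "payload": {"deltas": [[0, 0, 0, 0, 0, 0, -1], [0, 0, 0, 0, 0, 0, -1]]}}

```text
time: 11.65
ee_pos: [0.498, 0.1508, 0.2068]
eef_rot: [0.995, 0.103, 0.001, 0.0]
ft_force: [-0.1, -0.4, 0.1]
width: 0.0864
```

```bash
python3 -c "
from h import *
s=read_state();print(s['ee_pos'],s['ft_force'])
im,W=wcloud();cv2.imwrite('pics/w3.png',im[...,::-1])
print('propA',hullfit(W,.065,.076,.495,.151,.04),'bowl',hullfit(W,.045,.056,.5785,.168,.04))
plan(.446,-.329,s['ee_pos'][2],1)"
```

```text
[0.498037   0.15081957 0.20676326] [-0.09044776 -0.41479259  0.09421382]
propA (956, array([496.3, 151.1]), 17.2, 'rect', array([496.6, 151.7]), array([32.8, 32.4]), 11.0, 'z', 0.0718) bowl (1103, array([578.3, 168.5]), 31.2, 'rect', array([578.3, 168.7]), array([60.5, 60.5]), 11.5, 'z', 0.0514)
PLAN [ 0.03  0.04 10.81] [-0.1486  0.4589 -0.0006] rows 10.0 t 11.7 w 0.0869 q [ 0.37  0.21 -0.83  1.74  0.16  1.26 -1.87]
```

View pics/w3.png

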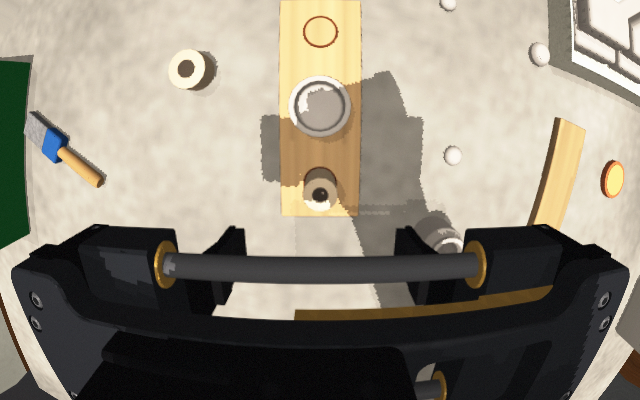

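Prop A stands at (496,151), about 1 mm from the ring centre, and the bowl is undisturbed. Prop B is next.

```bash
python3 -c "
from h import *
plan(.446,-.329,.2,11.8)"
```

```text
PLAN [0.02 0.04 0.01] [-0.1486  0.4589  0.0061] rows 10.0 t 11.7 w 0.0869 q [ 0.37  0.21 -0.83  1.74  0.16  1.26 -1.87]
```

>>> {"api": "drive_tool", "payload": {"deltas": [[0, 0, 0, -0.1486, 0.459, 0.006, -1], [0, 0, 0, -0.1486, 0.459, 0.006, -1], [0, 0, 0, -0.1486, 0.459, 0.006, -1], [0, 0, 0, -0.1486, 0.459, 0.006, -1], [0, 0, 0, -0.1486, 0.459, 0.006, -1], [0, 0, 0, -0.1486, 0.459, 0.006, -1], [0, 0, 0, -0.1486, 0.459, 0.006, -1], [0, 0, 0, -0.1486, 0.459, 0.006, -1], [0, 0, 0, -0.1486, 0.459, 0.006, -1], [0, 0, 0, -0.1486, 0.459, 0.006, -1], [0, 0, 0, -0.1486, 0.459, 0.006, -1], [0, 0, 0, -0.1486, 0.459, 0.006, -1]]}}

```text
time: 12.9
ee_pos: [0.4457, -0.3286, 0.1988]
eef_rot: [0.995, 0.102, -0.001, -0.001]
ft_force: [-0.4, 1.2, 0.0]
width: 0.0867
```

>>> {"api": "drive_tool", "payload": {"deltas": [[0, 0, 0, 0, 0, 0, -1], [0, 0, 0, 0, 0, 0, -1]]}}

```text
time: 13.1
ee_pos: [0.4468, -0.3274, 0.2003]
eef_rot: [0.995, 0.104, -0.0, -0.0]
ft_force: [-0.7, -0.5, 0.2]
width: 0.0868
```

```bash
python3 -c "
from h import *
s=read_state();print(s['ee_pos'],s['ft_force'])
im,W=wcloud();cv2.imwrite('pics/w4.png',im[...,::-1])
print('propB',hullfit(W,.05,.062,.446,-.329,.04),'shelf',hullfit(W,.01,.022,.541,-.184,.125))
plan(.446,-.329,.034,11.8)"
```

```text
[ 0.44678027 -0.32736368  0.20029219] [-0.71436884 -0.53128396  0.19856407]
propB (911, array([ 447.6, -327.5]), 17.3, 'rect', array([ 447.7, -327.6]), array([33.1, 32.8]), 37.0, 'z', 0.0567) shelf (8770, array([ 530.6, -186.2]), 106.7, 'rect', array([ 530.5, -183.6]), array([206.4,  61.2]), 1.1, 'z', 0.0166)
PLAN [-0.01  0.    0.12] [-0.001   0.0012  0.1665] rows 4.0 t 13.15 w 0.087 q [ 0.95  0.23 -0.46  1.68  0.11  1.25 -0.9 ]
```

>>> {"api": "drive_tool", "payload": {"deltas": [[0, 0, 0, 0, 0, 0.04, -1], [0, 0, 0, 0, 0, 0.09, -1], [0, 0, 0, 0, 0, 0.13, -1], [0, 0, 0, 0, 0, 0.155, -1], [0, 0, 0, 0, 0, 0.166, -1], [0, 0, 0, 0, 0, 0.166, -1], [0, 0, 0, 0, 0, 0.166, -1]]}}

```text
time: 13.85
ee_pos: [0.4473, -0.3291, 0.036]
eef_rot: [0.995, 0.103, 0.001, 0.001]
ft_force: [0.8, 0.2, -0.1]
width: 0.0872
```

>>> {"api": "drive_tool", "payload": {"deltas": [[0, 0, 0, 0, 0, 0, 1], [0, 0, 0, 0, 0, 0, 1], [0, 0, 0, 0, 0, 0, 1], [0, 0, 0, 0, 0, 0, 1], [0, 0, 0, 0, 0, 0, 1], [0, 0, 0, 0, 0, 0, 1], [0, 0, 0, 0, 0, 0, 1], [0, 0, 0, 0, 0, 0, 1], [0, 0, 0, 0, 0, 0, 1], [0, 0, 0, 0, 0, 0, 1]]}}

```text
time: 14.85
ee_pos: [0.4464, -0.3288, 0.0345]
eef_rot: [0.995, 0.103, -0.0, 0.0]
ft_force: [-0.7, -0.1, -1.3]
width: 0.0337
```

>>> {"api": "drive_tool", "payload": {"deltas": [[0, 0, 0, 0, 0, -0.04, 1], [0, 0, 0, 0, 0, -0.09, 1], [0, 0, 0, 0, 0, -0.14, 1], [0, 0, 0, 0, 0, -0.14, 1], [0, 0, 0, 0, 0, -0.14, 1]]}}

```text
time: 15.35
ee_pos: [0.4468, -0.3292, 0.1755]
eef_rot: [0.995, 0.103, 0.001, 0.001]
ft_force: [-0.5, -0.0, -2.2]
width: 0.0336
```

```bash
python3 -c "
from h import *
s=read_state();print(s['ee_pos'],s['ft_force'])
plan(.662,.1853,s['ee_pos'][2],11.8)"
```

```text
[ 0.44679554 -0.32916752  0.17551718] [-4.91776688e-01 -7.49773775e-05 -2.16107429e+00]
PLAN [ 0.12 -0.07  0.01] [ 0.3159 -0.4595 -0.0006] rows 12.0 t 15.35 w 0.0336 q [ 0.95  0.26 -0.46  1.71  0.12  1.2  -0.91]
```

>>> {"api": "drive_tool", "payload": {"deltas": [[0, 0, 0, 0.026, -0.038, 0, 1], [0, 0, 0, 0.053, -0.077, 0, 1], [0, 0, 0, 0.079, -0.115, 0, 1], [0, 0, 0, 0.105, -0.153, 0, 1], [0, 0, 0, 0.132, -0.191, 0, 1], [0, 0, 0, 0.158, -0.23, 0, 1], [0, 0, 0, 0.184, -0.268, 0, 1], [0, 0, 0, 0.211, -0.306, 0, 1], [0, 0, 0, 0.237, -0.345, 0, 1], [0, 0, 0, 0.263, -0.383, 0, 1], [0, 0, 0, 0.29, -0.421, 0, 1], [0, 0, 0, 0.3155, -0.4595, 0, 1]]}}

```text
time: 16.55
ee_pos: [0.6609, 0.1868, 0.1719]
eef_rot: [0.995, 0.103, -0.002, 0.0]
ft_force: [1.5, -0.2, 0.2]
width: 0.0332
```

>>> {"api": "drive_tool", "payload": {"deltas": [[0, 0, 0, 0, 0, 0, 1], [0, 0, 0, 0, 0, 0.04, 1], [0, 0, 0, 0, 0, 0.08, 1], [0, 0, 0, 0, 0, 0.105, 1], [0, 0, 0, 0, 0, 0.117, 1], [0, 0, 0, 0, 0, 0.119, 1], [0, 0, 0, 0, 0, 0.119, 1], [0, 0, 0, 0, 0, 0.119, 1]]}}

```text
time: 17.35
ee_pos: [0.6619, 0.186, 0.0572]
eef_rot: [0.995, 0.103, 0.001, -0.0]
ft_force: [0.5, 0.7, -0.5]
width: 0.0338
```

```bash
python3 -c "
from h import *
s=read_state();print(s['ee_pos'],s['ft_force'])
plan(.6613,.1853,.0495,11.8)"
```

```text
[0.66194515 0.18596939 0.05716109] [ 0.46197406  0.67832978 -0.54543808]
PLAN [-0.02 -0.13  0.01] [-0.0008  0.0005  0.0077] rows 1.0 t 17.35 w 0.0338 q [ 0.09  0.69 -0.62  1.44  0.42  1.15 -1.96]
```

>>> {"api": "drive_tool", "payload": {"deltas": [[0, 0, 0, -0.0005, 0.0005, 0.004, 1], [0, 0, 0, -0.0005, 0.0005, 0.0075, 1], [0, 0, 0, -0.0005, 0.0005, 0.0075, 1], [0, 0, 0, -0.0005, 0.0005, 0.0075, 1], [0, 0, 0, -0.0005, 0.0005, 0.0075, -1], [0, 0, 0, -0.0005, 0.0005, 0.0075, -1], [0, 0, 0, -0.0005, 0.0005, 0.0075, -1], [0, 0, 0, -0.0005, 0.0005, 0.0075, -1], [0, 0, 0, -0.0005, 0.0005, -0.03, -1], [0, 0, 0, -0.0005, 0.0005, -0.08, -1], [0, 0, 0, -0.0005, 0.0005, -0.12, -1], [0, 0, 0, -0.0005, 0.0005, -0.15, -1]]}}

```text
time: 18.55
ee_pos: [0.6612, 0.1853, 0.2088]
eef_rot: [0.995, 0.103, 0.001, -0.0]
ft_force: [1.6, 0.4, -0.0]
width: 0.0848
```

>>> {"api": "drive_tool", "payload": {"deltas": [[0, 0, 0, 0, 0, 0, -1], [0, 0, 0, 0, 0, 0, -1]]}}

```text
time: 18.75
ee_pos: [0.6609, 0.185, 0.2058]
eef_rot: [0.995, 0.103, 0.0, 0.0]
ft_force: [-0.3, -0.1, -0.2]
width: 0.0866
```

```bash
python3 -c "
from h import *
s=read_state();print(s['ee_pos'],s['ft_force'])
im,W=wcloud();cv2.imwrite('pics/w5.png',im[...,::-1])
print('propB',hullfit(W,.065,.076,.6617,.185,.04),'bowl',hullfit(W,.045,.056,.5785,.168,.04))
plan(.541,-.184,.22,1.1)"
```

```text
[0.66085869 0.18502165 0.2057945 ] [-0.34737788 -0.10050581 -0.19233165]
propB (971, array([662.9, 185.7]), 17.3, 'rect', array([662.7, 185.9]), array([33.3, 33.2]), 26.2, 'z', 0.0718) bowl (455, array([578.7, 169.1]), 31.3, 'rect', array([581.2, 165.3]), array([61.9, 53.3]), 37.3, 'z', 0.0513)
PLAN [ 0.03  0.06 10.72] [-0.1924  0.3364 -0.0151] rows 8.0 t 18.8 w 0.0867 q [ 0.1   0.57 -0.66  1.29  0.34  1.4  -1.91]
```

View pics/w5.png

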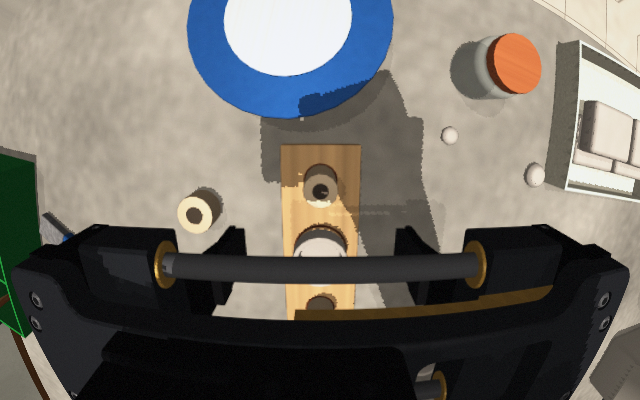

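Both props and the bowl are on their rings within about 1 mm. I'll measure the shelf next.

>>> {"api": "drive_tool", "payload": {"deltas": [[0, 0, 5.4, -0.1, 0.17, -0.03, -1], [0, 0, 5.4, -0.1, 0.17, -0.03, -1], [0, 0, 5.4, -0.1, 0.17, -0.03, -1], [0, 0, 5.4, -0.1, 0.17, -0.03, -1], [0, 0, 10.7, -0.192, 0.336, -0.055, -1], [0, 0, 10.7, -0.192, 0.336, -0.055, -1], [0, 0, 10.7, -0.192, 0.336, -0.055, -1], [0, 0, 10.7, -0.192, 0.336, -0.055, -1], [0, 0, 10.7, -0.192, 0.336, -0.055, -1], [0, 0, 10.7, -0.192, 0.336, -0.055, -1], [0, 0, 10.7, -0.192, 0.336, -0.055, -1]]}}

```text
time: 19.9
ee_pos: [0.5416, -0.1817, 0.2595]
eef_rot: [1.0, 0.011, -0.001, -0.001]
ft_force: [0.2, 1.1, 0.3]
width: 0.0872
```

```bash
python3 -c "
from h import *
s=read_state();print(s['ee_pos'],s['ft_force'])
im,W=wcloud();cv2.imwrite('pics/w6.png',im[...,::-1])
print('shelf',hullfit(W,.01,.022,.541,-.184,.125))
plan(.541,-.184,.017,1.1)"
```

```text
[ 0.5416148  -0.18173384  0.25950087] [0.2099803  1.07378305 0.31514658]
shelf (7851, array([ 543. , -182.1]), 118.0, 'rect', array([ 543.1, -182.6]), array([228.8,  61.4]), 1.4, 'z', 0.0167)
PLAN [-0.06  0.06  0.16] [-0.0006  0.0028  0.2427] rows 5.0 t 19.95 w 0.0871 q [ 0.71  0.25 -0.55  1.55  0.13  1.38 -1.4 ]
```

>>> {"api": "drive_tool", "payload": {"deltas": [[0, 0, 0.1, 0.0015, 0.0018, 0.045, -1], [0, 0, 0.1, 0.0015, 0.0018, 0.09, -1], [0, 0, 0.1, 0.0015, 0.0018, 0.14, -1], [0, 0, 0.1, 0.0015, 0.0018, 0.19, -1], [0, 0, 0.1, 0.0015, 0.0018, 0.225, -1], [0, 0, 0.1, 0.0015, 0.0018, 0.24, -1], [0, 0, 0.1, 0.0015, 0.0018, 0.241, -1], [0, 0, 0.1, 0.0015, 0.0018, 0.241, -1], [0, 0, 0.1, 0.0015, 0.0018, 0.241, -1]]}}

```text
time: 20.85
ee_pos: [0.5447, -0.1852, 0.0217]
eef_rot: [1.0, 0.009, 0.002, 0.001]
ft_force: [-0.3, -0.2, 0.4]
width: 0.087
```

>>> {"api": "drive_tool", "payload": {"deltas": [[0, 0, 0, 0, 0, 0, 1], [0, 0, 0, 0, 0, 0, 1], [0, 0, 0, 0, 0, 0, 1], [0, 0, 0, 0, 0, 0, 1], [0, 0, 0, 0, 0, 0, 1], [0, 0, 0, 0, 0, 0, 1], [0, 0, 0, 0, 0, 0, 1], [0, 0, 0, 0, 0, 0, 1]], "squeeze": 45}}

```text
time: 21.65
ee_pos: [0.5432, -0.185, 0.0197]
eef_rot: [1.0, 0.009, 0.0, 0.0]
ft_force: [-1.8, 0.9, 4.6]
width: 0.0596
```

>>> {"api": "drive_tool", "payload": {"deltas": [[0, 0, 0, 0, 0, -0.02, 1], [0, 0, 0, 0, 0, -0.05, 1], [0, 0, 0, 0, 0, -0.09, 1], [0, 0, 0, 0, 0, -0.13, 1], [0, 0, 0, 0, 0, -0.16, 1], [0, 0, 0, 0, 0, -0.16, 1], [0, 0, 0, 0, 0, -0.16, 1]]}}

```text
time: 22.35
ee_pos: [0.543, -0.1852, 0.1793]
eef_rot: [1.0, 0.009, 0.0, 0.0]
ft_force: [-0.7, -0.9, -2.6]
width: 0.0596
```

```bash
python3 -c "
from h import *
s=read_state();print(s['ee_pos'],s['ft_force'])
im,W=wcloud();cv2.imwrite('pics/w7.png',im[...,::-1])
print('shelf',hullfit(W,.15,.2,.541,-.184,.125))
plan(.579,.1685,s['ee_pos'][2],11.8)"
```

```text
[ 0.54301004 -0.18517061  0.17931258] [-0.74834365 -0.94466771 -2.62468366]
shelf (29794, array([ 580.5, -183.7]), 81.2, 'rect', array([ 580.7, -183.6]), array([152.4,  81.7]), 0.8, 'z', 0.1762)
PLAN [ -0.03   0.09 -10.79] [ 0.0427 -0.3528 -0.001 ] rows 8.0 t 22.4 w 0.0594 q [ 0.71  0.31 -0.55  1.65  0.17  1.23 -1.43]
```

View pics/w7.png

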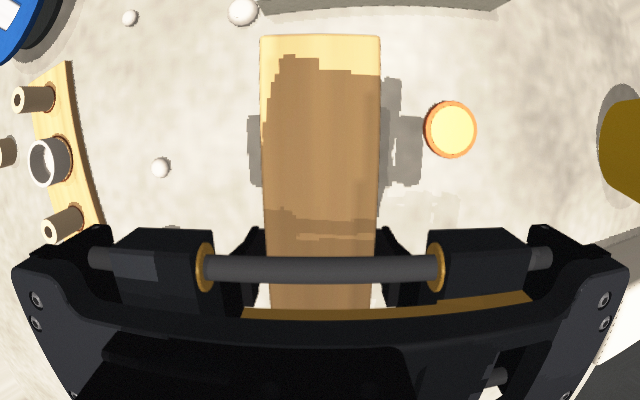

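Shelf held level, spanning columns 260-380 and centred between the fingers. I'll carry it over the props.

>>> {"api": "drive_tool", "payload": {"deltas": [[0, 0, -1.2, 0.005, -0.04, 0, 1], [0, 0, -2.4, 0.01, -0.08, 0, 1], [0, 0, -3.6, 0.014, -0.12, 0, 1], [0, 0, -4.8, 0.019, -0.16, 0, 1], [0, 0, -6, 0.024, -0.2, 0, 1], [0, 0, -7.2, 0.029, -0.24, 0, 1], [0, 0, -8.4, 0.033, -0.28, 0, 1], [0, 0, -9.6, 0.038, -0.32, 0, 1], [0, 0, -10.8, 0.0427, -0.3528, 0, 1], [0, 0, -10.8, 0.0427, -0.3528, 0, 1], [0, 0, -10.8, 0.0427, -0.3528, 0.04, 1], [0, 0, -10.8, 0.0427, -0.3528, 0.06, 1]]}}

```text
time: 23.6
ee_pos: [0.5779, 0.1674, 0.1154]
eef_rot: [0.995, 0.103, -0.002, 0.001]
ft_force: [-0.4, 0.2, -2.2]
width: 0.0599
```

>>> {"api": "drive_tool", "payload": {"deltas": [[0, 0, 0, 0, 0, 0.01, 1], [0, 0, 0, 0, 0, 0.015, 1], [0, 0, 0, 0, 0, 0.015, 1], [0, 0, 0, 0, 0, 0.015, 1]]}}

```text
time: 24.0
ee_pos: [0.5801, 0.1686, 0.1054]
eef_rot: [0.995, 0.103, 0.001, -0.0]
ft_force: [-0.4, -0.6, -1.2]
width: 0.0596
```

Run:
```python
from h import *
s=read_state();print(s['ee_pos'],s['ft_force'])
im,W=wcloud();cv2.imwrite('pics/w8.png',im[...,::-1])
a=np.radians(11.8);R=np.array([[np.cos(a),np.sin(a)],[-np.sin(a),np.cos(a)]])
q=W[(W[...,2]>.085)&(W[...,2]<.13)];b=(q[:,:2]-[.5785,.168])@R.T
m=(abs(b[:,1])<.04)&(b[:,0]>.035)&(b[:,0]<.13);b=b[m];z=q[m,2]
print("far end",b[:,0].max(),"y lim",[(round(x,3),np.round([b[abs(b[:,0]-x)<.005][:,1].min(),b[abs(b[:,0]-x)<.005][:,1].max()],4)) for x in(.06,.08,.1)],"slope",np.polyfit(b[:,0],z,1))
plan(.579,.1685,.0907,11.8)
```

```text
[0.58007632 0.16859399 0.10543129] [-0.35634771 -0.55443144 -1.22118632]
far end 0.11560242395867379 y lim [(0.06, array([-0.0292,  0.0307])), (0.08, array([-0.0293,  0.0308])), (0.1, array([-0.0292,  0.0309]))] slope [0.00045823 0.10235965]
PLAN [-0.   -0.09  0.  ] [-0.0012 -0.0001  0.0149] rows 1.0 t 24.05 w 0.0592 q [ 0.19  0.48 -0.7   1.64  0.34  1.14 -1.96]
```

Measured against the board, the shelf is centred within 1 mm, aligned and level. I'll lower it.

>>> {"api": "drive_tool", "payload": {"deltas": [[0, 0, 0, -0.0005, 0.0005, 0.005, 1], [0, 0, 0, -0.0005, 0.0005, 0.009, 1], [0, 0, 0, -0.0005, 0.0005, 0.012, 1], [0, 0, 0, -0.0005, 0.0005, 0.014, 1], [0, 0, 0, -0.0005, 0.0005, 0.0145, 1], [0, 0, 0, -0.0005, 0.0005, 0.0145, 1], [0, 0, 0, -0.0005, 0.0005, 0.0145, 1]]}}

```text
time: 24.75
ee_pos: [0.5792, 0.1679, 0.0908]
eef_rot: [0.995, 0.103, 0.0, 0.0]
ft_force: [-3.7, -1.5, 8.1]
width: 0.0592
```

>>> {"api": "drive_tool", "payload": {"deltas": [[0, 0, 0, 0, 0, -0.0004, 1], [0, 0, 0, 0, 0, -0.0004, -1], [0, 0, 0, 0, 0, -0.0004, -1], [0, 0, 0, 0, 0, -0.0004, -1], [0, 0, 0, 0, 0, -0.0004, -1], [0, 0, 0, 0, 0, -0.03, -1], [0, 0, 0, 0, 0, -0.07, -1], [0, 0, 0, 0, 0, -0.11, -1], [0, 0, 0, 0, 0, -0.14, -1], [0, 0, 0, 0, 0, -0.14, -1], [0, 0, 0, 0, 0, -0.14, -1]]}}

```text
time: 25.85
ee_pos: [0.5793, 0.168, 0.2303]
eef_rot: [0.995, 0.103, 0.0, 0.0]
ft_force: [-0.1, 0.7, -0.6]
width: 0.087
```

Run:
```python
from h import *
s=read_state();print(s['ee_pos'],s['ft_force'])
im,W=wcloud();cv2.imwrite('pics/w9.png',im[...,::-1])
print('shelf',hullfit(W,.08,.095,.5785,.168,.125))
plan(.455,-.003,.22,11.8)
```

```text
[0.57933737 0.16795777 0.23025265] [-0.1150287   0.74494338 -0.56497611]
shelf (11773, array([579.2, 167.4]), 117.3, 'rect', array([579.2, 168.2]), array([228.5,  60.8]), 11.7, 'z', 0.0877)
PLAN [0.02 0.05 0.01] [-0.1562  0.1417  0.0094] rows 5.0 t 25.9 w 0.0872 q [ 0.22  0.38 -0.74  1.5   0.26  1.36 -1.9 ]
```

View pics/w9.png

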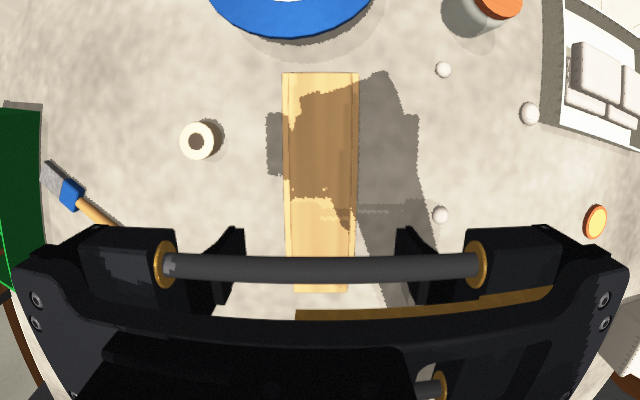

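The shelf rests at (579.2,168.2), 11.7°, with its top at 0.0877, as it should be. The vase is next.

>>> {"api": "drive_tool", "payload": {"deltas": [[0, 0, 0, -0.156, 0.142, 0.009, -1], [0, 0, 0, -0.156, 0.142, 0.009, -1], [0, 0, 0, -0.156, 0.142, 0.009, -1], [0, 0, 0, -0.156, 0.142, 0.009, -1], [0, 0, 0, -0.156, 0.142, 0.009, -1], [0, 0, 0, -0.156, 0.142, 0.009, -1], [0, 0, 0, -0.156, 0.142, 0.009, -1], [0, 0, 0, -0.156, 0.142, 0.009, -1]]}}

```text
time: 26.7
ee_pos: [0.456, -0.0015, 0.2207]
eef_rot: [0.995, 0.104, -0.0, -0.0]
ft_force: [0.6, 0.1, 0.1]
width: 0.087
```

Run:
```python
from h import *
s=read_state();print(s['ee_pos'],s['ft_force'])
im,W=wcloud();cv2.imwrite('pics/w10.png',im[...,::-1])
print('vase top',hullfit(W,.06,.074,.455,-.003,.05),'belly',hullfit(W,.03,.05,.455,-.003,.05))
plan(.455,-.002,.031,11.8)
```

```text
[ 0.45603464 -0.00154096  0.22071842] [0.64133114 0.11991801 0.10720916]
vase top (877, array([455.9,  -1.3]), 22.5, 'rect', array([456. ,  -1.4]), array([44. , 43.7]), 80.9, 'z', 0.068) belly (193, array([457. ,  -1.3]), 26.9, 'rect', array([459.2,  -1.1]), array([47.6, 52.4]), 10.6, 'z', 0.0455)
PLAN [-0.06  0.01  0.15] [-0.0011  0.0004  0.1898] rows 4.0 t 26.75 w 0.0871 q [ 0.6   0.   -0.68  1.88  0.    1.26 -1.45]
```

Vase at (456,-1.4), directly beneath the tool.

>>> {"api": "drive_tool", "payload": {"deltas": [[0, 0, 0, 0, 0, 0.04, -1], [0, 0, 0, 0, 0, 0.08, -1], [0, 0, 0, 0, 0, 0.12, -1], [0, 0, 0, 0, 0, 0.16, -1], [0, 0, 0, 0, 0, 0.183, -1], [0, 0, 0, 0, 0, 0.19, -1], [0, 0, 0, 0, 0, 0.19, -1], [0, 0, 0, 0, 0, 0.19, -1]]}}

```text
time: 27.55
ee_pos: [0.4566, -0.0025, 0.0322]
eef_rot: [0.995, 0.103, 0.001, 0.0]
ft_force: [-0.0, -0.3, 0.8]
width: 0.0871
```

>>> {"api": "drive_tool", "payload": {"deltas": [[0, 0, 0, 0, 0, 0, 1], [0, 0, 0, 0, 0, 0, 1], [0, 0, 0, 0, 0, 0, 1], [0, 0, 0, 0, 0, 0, 1], [0, 0, 0, 0, 0, 0, 1], [0, 0, 0, 0, 0, 0, 1], [0, 0, 0, 0, 0, 0, 1], [0, 0, 0, 0, 0, 0, 1], [0, 0, 0, 0, 0, 0, 1]], "squeeze": 15}}

```text
time: 28.45
ee_pos: [0.4557, -0.003, 0.0312]
eef_rot: [0.995, 0.103, 0.0, 0.0]
ft_force: [-1.6, -0.7, 5.2]
width: 0.0538
```

>>> {"api": "drive_tool", "payload": {"deltas": [[0, 0, 0, 0, 0, -0.03, 1], [0, 0, 0, 0, 0, -0.07, 1], [0, 0, 0, 0, 0, -0.11, 1], [0, 0, 0, 0, 0, -0.15, 1], [0, 0, 0, 0, 0, -0.15, 1], [0, 0, 0, 0, 0, -0.15, 1]]}}

```text
time: 29.05
ee_pos: [0.4556, -0.0033, 0.181]
eef_rot: [0.995, 0.103, 0.0, 0.0]
ft_force: [-1.0, 0.5, -2.5]
width: 0.0538
```

Run:
```python
from h import *
s=read_state();print(s['ee_pos'],s['ft_force'])
plan(.579,.168,.165,11.8);plan(.579,.168,.118,11.8)
```

```text
[ 0.45564614 -0.00328026  0.18103667] [-1.02586682  0.54941957 -2.49104055]
PLAN [ 0.06 -0.04 -0.  ] [ 0.1558 -0.1425  0.016 ] rows 5.0 t 29.05 w 0.0538 q [ 0.61  0.04 -0.7   1.93  0.03  1.18 -1.47]
PLAN [ 0.06 -0.04 -0.  ] [ 0.1557 -0.1425  0.063 ] rows 5.0 t 29.05 w 0.0538 q [ 0.61  0.04 -0.7   1.93  0.03  1.18 -1.47]
```

>>> {"api": "drive_tool", "payload": {"deltas": [[0, 0, 0, 0.03, -0.027, 0, 1], [0, 0, 0, 0.06, -0.055, 0, 1], [0, 0, 0, 0.09, -0.083, 0, 1], [0, 0, 0, 0.125, -0.115, 0, 1], [0, 0, 0, 0.156, -0.1425, 0, 1], [0, 0, 0, 0.156, -0.1425, 0, 1], [0, 0, 0, 0.156, -0.1425, 0.025, 1], [0, 0, 0, 0.156, -0.1425, 0.045, 1], [0, 0, 0, 0.156, -0.1425, 0.053, 1], [0, 0, 0, 0.156, -0.1425, 0.053, 1], [0, 0, 0, 0.156, -0.1425, 0.053, 1]]}}

```text
time: 30.15
ee_pos: [0.5791, 0.1684, 0.1282]
eef_rot: [0.995, 0.103, -0.0, -0.0]
ft_force: [0.4, -0.2, -1.5]
width: 0.0539
```

Run:
```python
from h import *
s=read_state();print(s['ee_pos'],s['ft_force'])
plan(.579,.168,.1182,11.8)
```

```text
[0.57909123 0.16836407 0.1282407 ] [ 0.42620596 -0.17537511 -1.48164479]
PLAN [-0.01  0.    0.01] [-0.0002  0.0003  0.01  ] rows 1.0 t 30.15 w 0.0539 q [ 0.23  0.47 -0.75  1.62  0.34  1.19 -1.96]
```

>>> {"api": "drive_tool", "payload": {"deltas": [[0, 0, 0, 0, 0, 0.004, 1], [0, 0, 0, 0, 0, 0.007, 1], [0, 0, 0, 0, 0, 0.009, 1], [0, 0, 0, 0, 0, 0.01, 1], [0, 0, 0, 0, 0, 0.01, 1], [0, 0, 0, 0, 0, 0.01, 1]]}}

```text
time: 30.75
ee_pos: [0.5792, 0.1684, 0.1183]
eef_rot: [0.995, 0.103, 0.0, 0.0]
ft_force: [-0.8, -0.2, 1.1]
width: 0.0536
```

Contact is just made, so I'll release, rise and back off.

>>> {"api": "drive_tool", "payload": {"deltas": [[0, 0, 0, 0, 0, 0, 1], [0, 0, 0, 0, 0, 0, -1], [0, 0, 0, 0, 0, 0, -1], [0, 0, 0, 0, 0, 0, -1], [0, 0, 0, 0, 0, 0, -1], [0, 0, 0, 0, 0, 0, -1], [0, 0, 0, 0, 0, -0.03, -1], [0, 0, 0, 0, 0, -0.07, -1], [0, 0, 0, 0, 0, -0.11, -1], [0, 0, 0, 0, 0, -0.14, -1], [0, 0, 0, 0, 0, -0.14, -1]]}}

```text
time: 31.85
ee_pos: [0.5806, 0.1695, 0.2627]
eef_rot: [0.995, 0.103, 0.003, -0.001]
ft_force: [0.2, 0.6, -0.3]
width: 0.0876
```

>>> {"api": "drive_tool", "payload": {"deltas": [[0, 0, 0, 0, 0.05, 0, -1], [0, 0, 0, 0, 0.1, 0, -1], [0, 0, 0, 0, 0.15, 0, -1], [0, 0, 0, 0, 0.2, 0, -1], [0, 0, 0, -0.02, 0.25, 0, -1], [0, 0, 0, -0.02, 0.25, 0, -1], [0, 0, 0, -0.02, 0.25, 0, -1], [0, 0, 0, -0.02, 0.25, 0, -1]]}}

```text
time: 32.65
ee_pos: [0.6106, -0.0788, 0.2577]
eef_rot: [0.995, 0.104, -0.0, -0.0]
ft_force: [-0.4, 0.4, -0.3]
width: 0.0869
```

Run:
```python
from h import *
s=read_state();print(s['time'],s['ee_pos'],s['ft_force'])
ims=[]
for n in("scene","side"):
    im,d=camera(n);W=cloud(n,d);W=W+[*dict(scene=(-.0025,.002),side=(.0025,-.002))[n],0]
    print(n,"vase rim",hullfit(W,.148,.162,.579,.168,.05),"\nshelf",hullfit(W,.08,.092,.579,.168,.13),"\nstub",hullfit(W,.03,.04,.596,.319,.05))
    ims.append(im[90:290,200:520] if n=="scene" else im[60:260,150:470])
cv2.imwrite("pics/fin.png",cv2.resize(np.vstack(ims),None,fx=1.5,fy=1.5)[...,::-1])
```

```text
32.65 [ 0.61061898 -0.07884008  0.25774659] [-0.44706513  0.42513349 -0.33054005]
scene vase rim (109, array([578. , 168.6]), 23.8, 'rect', array([578.9, 168.6]), array([43.1, 42.7]), 86.3, 'z', 0.1529) 
shelf (1031, array([579. , 167.3]), 117.9, 'rect', array([578.8, 166.1]), array([230.8,  68.4]), 10.6, 'z', 0.0864) 
stub (100, array([595.5, 321.3]), 24.8, 'rect', array([594.6, 320.4]), array([41.5, 46.6]), 31.2, 'z', 0.0338)
side vase rim (184, array([578.5, 167.4]), 23.5, 'rect', array([578.7, 166.8]), array([44.2, 41.4]), 59.9, 'z', 0.1536) 
shelf (1782, array([577.6, 164.9]), 118.0, 'rect', array([577.4, 164.7]), array([231.3,  62.6]), 11.7, 'z', 0.0866) 
stub (194, array([594.9, 317.8]), 24.5, 'rect', array([595.1, 317.6]), array([45.6, 42.5]), 54.0, 'z', 0.034)
```

View pics/fin.png

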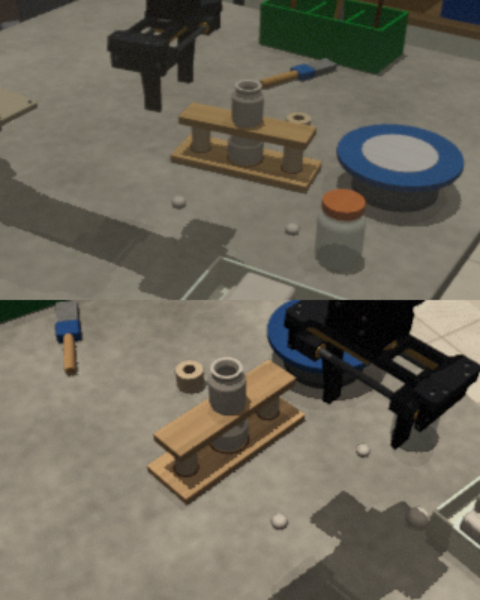

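The picture shows the whole stack standing. In the scene half, the vase is at (247,105) on a level shelf, with both props and the bowl beneath it. The stub hasn't moved and the gripper is clear, so I'll hand in.

```bash
python3 -c "
from bench import *
print(close_job())"
```

```text
the job is handed in; nothing more can be done
None
```

The drying stack is built in the order asked and handed in at about 33 s of the 131 s allowed. `close_job` gave no verdict.

- **Bowl and props:** The bowl and both props measured within about 1.5 mm of their ring centres.
- **Shelf:** From the wrist camera after release, it was within 1 mm of the board's centre and 0.1° of its line. Its top was level at about 87 mm.
- **Vase:** It stands upright with its rim at about 154 mm, within about 1.5 mm of the shelf's middle.
- **Short prop:** It was not touched and is still where it lay.
- **Forces:** The largest force reading I saw was about 9 N, when the shelf met the props.

**Disagreement between cameras:** The scene and side cameras differ from each other by about 5 mm, so I averaged out that offset. With the correction, the side camera still put the shelf about 3 mm off in y. The scene camera's shelf angle was about 1° off. The wrist camera and the scene camera's shelf position did not show those differences, and the last picture shows everything standing with the gripper clear.

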